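Tip the parts tray at the press bench

TASK

Set the last aluminium housing from the assembly block into the empty middle lane of the tipping tray, at its loading end level with the other two. Then press the tray's yellow lip gently down until the tray bears on its rubber buffer, without forcing it hard into the buffer, and hold it there until all three housings have slid to the lip end. Ease the tray back up to level under control, never letting it snap back, and leave the other things on the bench alone.

Things in the scene. Friction and masses are not known exactly. Their poses are not given: they have to be found in the camera images.
- tray (a joint): tilt of the tray about its hinge, rad: 0 = level (its upper stop), grows as the yellow lip goes down. The hinge axis runs along the tray's x, 11 mm below tray_mid. A return spring: the lip takes about 4 to 9 N all the way, less once the housings have slid; let go, it snaps back. Rubber buffer met between 0.38 and 0.58 rad: force then rises about 2 N per mm at the lip; 1 to 20 N on the buffer is right
- tray_mid (a point): centre of the tray's inner floor, 141 mm above the bench when level. y: along the lanes to the lip end, x: across, z: out of the floor; tilts with the tray. Inside y = -136 to +136 mm; three lanes 44 mm wide, centres x = -48, 0, +48 mm; walls 4 mm thick rise 25 mm above the slippery dark grey floor. The blue stand's cheeks end below the wall tops
- tray_lip (a point): centre of the top face of the yellow press lip, a flat flange 100 (x) x 36 (y) x 5 mm outside the +y end wall, level with the wall tops; +160 mm in y and +25 mm in z from tray_mid, axes as tray_mid. Press here from above with closed fingers
- load_spot (a point): point on the floor of the empty middle lane, 85 mm from tray_mid towards the loading (-y) end, where the last housing should stand (anywhere within 40 mm along the lane will do). Axes as tray_mid; the housing's 44 mm side goes along the lane
- last_c (a point): aluminium housing, a plain block 32 (x) x 44 (y) x 26 mm (z, upright) with a dark round pocket marked on top, 60 to 120 g; this point is its centre, 13 mm above its underside; the last one, standing on the dark steel top (50 mm above the bench, 105 x 85 mm) of the blue assembly block; it must stand upright in the tray too
- part_a_c (a point): aluminium housing, a plain block 32 (x) x 44 (y) x 26 mm (z, upright) with a dark round pocket marked on top, 60 to 120 g; this point is its centre, 13 mm above its underside; one already in an outer lane, at the loading end
- part_b_c (a point): aluminium housing, a plain block 32 (x) x 44 (y) x 26 mm (z, upright) with a dark round pocket marked on top, 60 to 120 g; this point is its centre, 13 mm above its underside; one already in the other outer lane, at the loading end
- rest: steel post under the tray's lip half, 22 mm across, 50 mm tall, carrying the screw-out rubber buffer that stops the tray; origin at the post's foot, 12 mm above the bench. How far the buffer is screwed out differs each time and is not measured: feel for it
- block: fixed blue assembly block with dark steel top, 130 x 110 x 50 mm; origin at the centre of its underside
- bottle: red bottle, 38 mm across, 110 mm tall; origin at its underside. A bystander
- gauge: steel plug gauge standing upright, 34 mm across, 70 mm tall; origin at its underside. A bystander
- bin: small open blue bin, 90 x 120 x 50 mm; origin at its underside. A bystander
Not all that is in view belongs to the job. What is shaped like the part that bears part_a_c but orange is not meant.

How it is judged:
By the outcome, as a careful person would: the job done as asked, in the order asked, and still so for the second after the job is handed in, with the robot touching nothing.
It also fails if it takes over 72 s, if anything falls off the work surface, if the arm or the gripper's body presses on something with over 40 N, if the wrist force passes 120 N, or if a joint passes its speed limit or range.

ROBOT

A 6-joint arm with a two-finger parallel gripper is mounted at the origin on the work surface. World frame = base frame: x ahead of the robot, y to its left, z up, the work surface at z = 0. Lengths are in mm, angles in rad, forces in N, time in s.
With the tool pointing down it reaches from about 350 to 875 mm from the base axis. Payload 4.2 kg.
Tool frame: the origin (TCP) lies between the finger pads; the fingertips stand 22 mm ahead of it and the grasp point (between the pads) lies 3 mm ahead of it; z points along the fingers, y is the direction in which the jaws open and shut (so a half turn about z gives the same grasp; the last joint's range is limited). The gripper opens to 87 mm and grips with 3 to 60 N. Pads are 19 mm wide; open, the fingers measure 117 mm over their backs; the gripper's body (75 mm by 190 mm) begins 51 mm behind the grasp point.
Start: joints at [1.407, 0.385, 0.008, 0, -1.194, -0.259], TCP at [256.414, 569.957, 222.65] pointing down, gripper open.
Joint ranges: [-3.14, 3.14], [-1.21, 2.06], [-1.07, 1.41], [-3.16, 2.05], [-2.99, -0.16], [-3.1, 3.1]. Speed limits (rad/s): [2.79, 2.79, 3.14, 3.14, 3.14, 3.14].

INTERFACE

Orientations are given as a 3x3 rotation matrix whose columns are the frame's x, y, z axes.
In Python, from bench import * gives the robot as it stands.
- The arm moves only by the shell command python3 -m jog 'ROWS'. ROWS is JSON, a list of rows, each a list of 7 numbers: the shift along the tool's x, y, z in m, then the turn, a rotation vector about the tool's x, y, z in rad, then the closure in counts, from 0 (fully open) to 255 (shut). In form: [[x, y, z, ax, ay, az, claw], ...]. A call has exactly 5 rows; each row shifts and turns the commanded pose from where the row before left it, along the tool's axes as they then stand; what a row does not reach is not made up. A row lasts 1/8 s, in which the tool goes at most 62.5 mm and 10.7 degrees, less where a joint would pass 70% of its speed; a pose out of reach is approached as far as the arm can. A call is refused whole if a number of a shift passes 0.0625 or a number of a turn 0.188, either way. A call with a gripper value outside its range is refused whole. The fingers move at their own pace and stop on an object; the grip force is fixed at half the most. Time passes only in rows, so rows that do not move let the fingers close, or fill a call up. It gives the time, the measured TCP pose, the force and the opening at its end, in the units of the state.
- read_state(): the state, without advancing time (a new reading comes with each control period).
- camera(name): name is "scene" or "top" or "wrist"; returns (picture, depth): 400x640x3 uint8, red, green, blue; 400x640 float32, mm along the optical axis (not along the pixel's ray), 0 where there is no reading.
- camera_params(name): a dict with "camera_matrix" (3x3 intrinsics, pixels), "k1" (the pictures are not rectified: a ray, as slopes to the right and down, at radius r is drawn at 1 + k1 r^2 times it, then the intrinsics apply), "R" (3x3) and "t" (3): a world point X has camera coordinates R X + t; the wrist camera has in their place "hand_eye" (4x4, takes a point from camera to tool coordinates, whose origin is the TCP and whose axes are the flange's). Camera axes: x right, y down, z forward; pixel columns grow to the right and rows downward; lengths in mm; the calibration is good to about 2 mm. A picture is of the moment at which its call begins: read the wrist's pose just before it. camera_params takes no time and is no camera call.
- finish_job(): hands the job in, once; it reports no verdict.
The state is a dict: "time_s": time; "q": joint angles; "joint_velocities": joint speeds; "tau": joint torques, N m; "ee_pos": TCP position; "tcp_rot": TCP orientation; "contact_force": force on the tool from outside, world axes, zero at the start; "torque": the same for the moment, N m; "opening": opening from 0.0 (shut) to 1.0 (fully open).
Only numpy, scipy, OpenCV 4.12 (cv2) and the standard library are available. Lean on these libraries where they do the work, as an engineer would, in place of code of your own. Each camera call takes 0.05 s, during which the arm holds its last target. There are 200 camera calls.

## Working session

There is one attempt and no reset: what is moved stays moved. The work goes in short steps, Python scripts to look and compute and a shell command to move; the robot and the scene stay as the last step left them, time stands still between calls to the robot, and variables do not carry over. Pictures are saved under pics/ and viewed, about 8 in all and at most 12, crops included, and the job is handed in when it is done.

```bash
ls; mkdir -p pics; cat > h.py <<'E'
from bench import *
import numpy as np, cv2
def save(img,n): cv2.imwrite('pics/'+n,cv2.cvtColor(np.ascontiguousarray(img),cv2.COLOR_RGB2BGR))
def pose(name):
    p=camera_params(name)
    if 'R' in p: return np.array(p['R']),np.array(p['t'])
    s=read_state(); H=np.array(p['hand_eye']); 
    T=np.eye(4);T[:3,:3]=np.array(s['tcp_rot']);T[:3,3]=s['ee_pos']
    W=np.linalg.inv(T@H); return W[:3,:3],W[:3,3]
def rays(name,uv):
    p=camera_params(name);K=np.array(p['camera_matrix'])
    return cv2.undistortPoints(np.array(uv,float).reshape(-1,1,2),K,np.array([p['k1'],0,0,0.]))[:,0]
def onplane(name,uv,z,RT=None):
    R,t=RT or pose(name); n=rays(name,uv); d=np.c_[n,np.ones(len(n))]@R; c=-R.T@t
    return c+d*((z-c[2])/d[:,2])[:,None]
def cloud(name,depth,RT=None):
    R,t=RT or pose(name); h,w=depth.shape; v,u=np.mgrid[:h,:w]
    n=rays(name,np.c_[u.ravel(),v.ravel()]); P=np.c_[n,np.ones(len(n))]*depth.reshape(-1,1)
    return ((P-t)@R).reshape(h,w,3)
E
python3 - <<'E'
from h import *
print(read_state())
for n in('top','scene'):
    im,d=camera(n);save(im,n+'0.png');np.savez(n+'0.npz',im=im,d=d)
    p=camera_params(n);print(n,p)
print(camera_params('wrist'))
E
```

```text
pics
{'time_s': 0.0, 'q': array([ 1.40657435e+00,  3.85546643e-01,  6.60770261e-03, -5.29242317e-04,
       -1.19400414e+00, -2.58588440e-01]), 'joint_velocities': array([ 5.33515018e-04, -4.66958794e-04, -8.06247967e-04,  9.00396867e-04,
        4.65162316e-05, -1.08082558e-03]), 'tau': array([ 1.48646581e-03, -3.90660453e+01,  1.87407857e+01,  4.21964541e+00,
        1.10766580e-02, -1.78161595e-04]), 'ee_pos': array([256.18513467, 569.40558254, 221.55401675]), 'tcp_rot': array([[ 9.11859255e-01, -4.10502130e-01, -8.36447618e-04],
       [-4.10502975e-01, -9.11856982e-01, -2.03736433e-03],
       [ 7.36217946e-05,  2.20115375e-03, -9.99997575e-01]]), 'contact_force': array([ 0.07835018, -0.28033015,  0.20327428]), 'torque': array([-0.02068547, -0.01535819, -0.06572261]), 'opening': 1.0010841854355788}
top {'camera_matrix': array([[453.20852874,   0.        , 321.4336058 ],
       [  0.        , 453.20852874, 201.10665725],
       [  0.        ,   0.        ,   1.        ]]), 'k1': -0.07153771115001148, 'R': array([[-0.0058553 , -0.99979088,  0.01959375],
       [-0.99612495,  0.004
[... 398 characters left out ...]
42553169,  0.40290721, -0.81030153],
       [-0.58180117, -0.56402776, -0.58598642]]), 't': array([ 405.98870212, -134.7984817 , 1130.67920283])}
{'camera_matrix': array([[321.56747311,   0.        , 318.78041423],
       [  0.        , 321.56747311, 204.16995936],
       [  0.        ,   0.        ,   1.        ]]), 'k1': -0.02799658559054898, 'hand_eye': array([[-4.62875995e-04, -9.65601385e-01, -2.60026441e-01,
         7.09677494e+01],
       [ 9.99999886e-01, -4.16666805e-04, -2.32829774e-04,
         9.70008457e-02],
       [ 1.16476366e-04, -2.60026519e-01,  9.65601468e-01,
        -1.61686453e+02],
       [ 0.00000000e+00,  0.00000000e+00,  0.00000000e+00,
         1.00000000e+00]])}
```

View pics/top0.png

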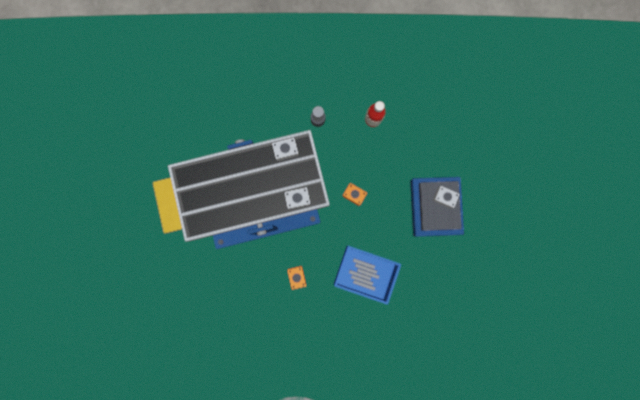

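View pics/scene0.png

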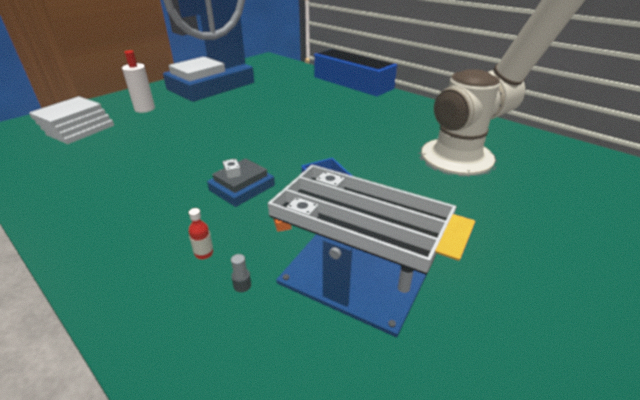

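Candidates for the last housing are the aluminium one on the block at top (448,196), the two in the tray lanes at (285,148) and (297,198), and the orange decoys at (355,194) and (297,278). By the description it's the one on the block. Next I measure it and the tray.

```bash
cat > m.py <<'E'
from h import *
f=np.load('top0.npz');im,d=f['im'],f['d'];C=cloud('top',d)
hsv=cv2.cvtColor(im,cv2.COLOR_RGB2HSV)
def rect(mask,box,z,name):
    m=np.zeros_like(mask);x0,y0,x1,y1=box;m[y0:y1,x0:x1]=mask[y0:y1,x0:x1]
    m=cv2.morphologyEx(m,cv2.MORPH_CLOSE,np.ones((5,5)))
    c=max(cv2.findContours(m,0,2)[0],key=cv2.contourArea)[:,0]
    P=onplane('top',c,z)[:,:2].astype(np.float32);r=cv2.minAreaRect(P)
    mm=cv2.erode(m,np.ones((5,5)))>0
    print(name,np.round(r[0],1),np.round(r[1],1),'corners',np.round(cv2.boxPoints(r),0).tolist(),'z',np.median(C[mm][:,2]) if mm.any() else None)
    return r
S,V=hsv[...,1],hsv[...,2]
gray=((S<50)&(V>130)).astype(np.uint8)*255
rect(gray,(430,180,470,212),76,'last')
rect(gray,(272,138,300,159),167,'A');rect(gray,(283,187,311,209),167,'B')
yel=cv2.inRange(hsv,(18,120,100),(32,255,255));rect(yel,(140,160,190,250),166,'lip')
tr=((S<60)).astype(np.uint8)*255;rect(tr,(160,125,335,245),166,'tray')
blue=cv2.inRange(hsv,(100,120,40),(125,255,255));rect(blue,(405,170,470,245),50,'block')
rect(((S<60)).astype(np.uint8)*255,(415,178,468,236),50,'steel')
a=cv2.resize(im[170:245,400:480],None,fx=5,fy=5,interpolation=2);b=cv2.resize(im[120:250,150:335],None,fx=2.9,fy=2.9)
w=np.zeros((760,540,3),np.uint8);w[:a.shape[0],:a.shape[1]]=a;w[380:380+b.shape[0],:b.shape[1]]=b[:380,:540];save(cv2.resize(w,(426,600)),'crop1.png')
E
python3 m.py
```

```text
last [ 545.7 -325.5] [46.  34.5] corners [[521.0, -340.0], [552.0, -353.0], [571.0, -311.0], [539.0, -298.0]] z 76.62908615013076
A [630.9  11. ] [51.8 38.9] corners [[611.0, -15.0], [650.0, -15.0], [650.0, 37.0], [611.0, 37.0]] z 166.70746797872928
B [535.6  -9.9] [51.2 39.9] corners [[516.0, -35.0], [556.0, -36.0], [556.0, 16.0], [516.0, 16.0]] z 166.82252769155983
lip [522.5 236.7] [100.4  34.5] corners [[470.0, 241.0], [478.0, 208.0], [575.0, 232.0], [567.0, 266.0]] z 166.75494123990785
tray [556.7  81.6] [186.1 282.5] corners [[432.0, 196.0], [500.0, -78.0], [681.0, -33.0], [613.0, 241.0]] z 142.16472797799545
block [ 527.1 -310.4] [125.7 109.6] corners [[463.0, -257.0], [466.0, -367.0], [592.0, -363.0], [588.0, -254.0]] z 30.203917201596408
steel [ 528.7 -317.4] [102.1  86.3] corners [[477.0, -276.0], [479.0, -362.0], [581.0, -359.0], [579.0, -273.0]] z 51.10050417205356
```

View pics/crop1.png

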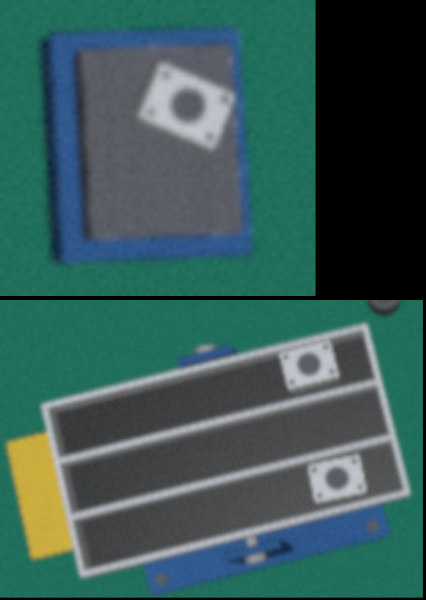

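The crop shows the aluminium housing at the edge of the dark steel top, and the tray with an empty middle lane. From the lip, tray_mid ≈ (561,81), yaw 13.9°, load_spot ≈ (582,0). The tool's jaw axis already lies along the housing's 44 mm side. I move over the block.

```bash
python3 -m jog '[[0.0316,0.0349,0,0,0,0,0],[0.0316,0.0349,0,0,0,0,0],[0.0316,0.0349,0,0,0,0,0],[0.0316,0.0349,0,0,0,0,0],[0.0316,0.0349,0,0,0,0,0]]'
python3 -m jog '[[0.0316,0.0349,0,0,0,0,0],[0.0316,0.0349,0,0,0,0,0],[0.0316,0.0349,0,0,0,0,0],[0.0316,0.0349,0,0,0,0,0],[0.0316,0.0349,0,0,0,0,0]]'
python3 -m jog '[[0.0316,0.0349,0,0,0,0,0],[0.0316,0.0349,0,0,0,0,0],[0.0316,0.0349,0,0,0,0,0],[0.0316,0.0349,0,0,0,0,0],[0.0316,0.0349,0,0,0,0,0]]'
python3 -m jog '[[0.0316,0.0349,0,0,0,0,0],[0.0316,0.0349,0,0,0,0,0],[0.0316,0.0349,0,0,0,0,0],[0.0316,0.0349,0,0,0,0,0],[0,0,0,0,0,0,0]]'
cat > w.py <<'E'
from h import *
import sys
s=read_state();RT=pose('wrist');im,d=camera('wrist');save(im,sys.argv[1])
hsv=cv2.cvtColor(im,cv2.COLOR_RGB2HSV)
m=((hsv[...,1]<50)&(hsv[...,2]>130)).astype(np.uint8)*255
m=cv2.morphologyEx(m,cv2.MORPH_CLOSE,np.ones((25,25)))
for c in cv2.findContours(m,0,2)[0]:
    if cv2.contourArea(c)<300: continue
    P=onplane('wrist',c[:,0],float(sys.argv[2]),RT)[:,:2].astype(np.float32);r=cv2.minAreaRect(P);b=cv2.boxPoints(r)
    print(np.round(r[0],1),np.round(r[1],1),np.round(b).tolist(),'px',c[:,0].mean(0))
R=np.array(s['tcp_rot']);print(s['ee_pos'],s['q'].round(2),'\n',R.round(4))
E
python3 w.py w1.png 76
```

```text
time_s: 0.72
ee_pos: [329.0, 344.3, 222.4]
tcp_rot: [[0.912, -0.41, -0.0], [-0.41, -0.912, -0.001], [-0.0, 0.001, -1.0]]
contact_force: [-0.4, 0.2, -0.9]
opening: 1.0
time_s: 1.35
ee_pos: [401.3, 120.5, 222.6]
tcp_rot: [[0.912, -0.41, -0.0], [-0.41, -0.912, 0.0], [-0.0, 0.0, -1.0]]
contact_force: [1.4, 0.8, 0.2]
opening: 1.0
time_s: 1.98
ee_pos: [473.9, -103.5, 222.4]
tcp_rot: [[0.912, -0.41, -0.0], [-0.41, -0.912, 0.0], [-0.0, 0.0, -1.0]]
contact_force: [1.2, 0.5, 0.1]
opening: 0.999
time_s: 2.6
ee_pos: [531.8, -283.5, 221.0]
tcp_rot: [[0.91, -0.414, -0.002], [-0.414, -0.91, 0.0], [-0.002, 0.0, -1.0]]
contact_force: [-0.1, 0.8, -0.8]
opening: 1.001
[ 416.8 -181.1] [52.1 32.1] [[391.0, -198.0], [420.0, -211.0], [443.0, -164.0], [413.0, -151.0]] px [279.35135135 320.64864865]
[ 532.9 -318.3] [93.6 76.1] [[485.0, -282.0], [487.0, -358.0], [581.0, -355.0], [579.0, -279.0]] px [358.33333333 181.44444444]
[728.3 -57. ] [26.6 22.9] [[712.0, -63.0], [732.0, -74.0], [745.0, -51.0], [725.0, -40.0]] px [ 19.  105.6]
[ 709.4 -201.7] [31.6 36. ] [[685.0, -200.0], [711.0, -226.0], [733.0, -203.0], [708.0, -178.0]] px [152.73972603  48.79452055]
[ 744.8 -167. ] [30.2 21.8] [[727.0, -172.0], [743.0, -186.0], [763.0, -162.0], [746.0, -148.0]] px [96.19512195 31.7804878 ]
[ 531.81805504 -283.47103297  220.98748817] [-0.22  0.35 -0.05  0.   -1.17  1.37] 
 [[ 9.103e-01 -4.140e-01 -2.200e-03]
 [-4.140e-01 -9.103e-01  5.000e-04]
 [-2.100e-03  5.000e-04 -1.000e+00]]
```

View pics/w1.png

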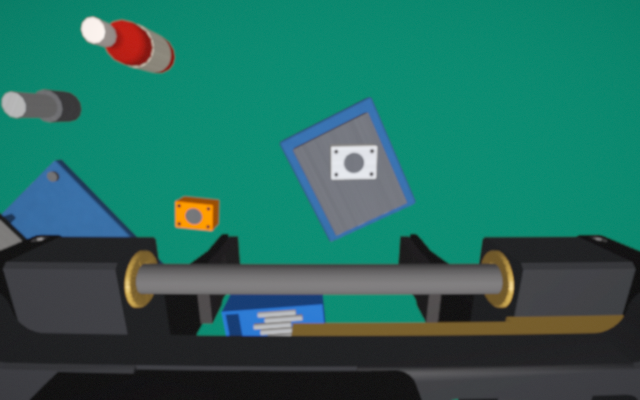

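The wrist view shows the housing squarely aligned at px (354,162) on the dark top, with the orange decoy at (195,214) and the bottle and gauge at left. I refine with a stricter threshold.

```bash
sed -i 's/>130/>180/; s/(25,25)/(9,9)/' w.py; cat >> w.py <<'E'
if len(sys.argv)>3:
    g=np.array(eval(sys.argv[3]));print('tool shift',R.T@(g-s['ee_pos']))
E
python3 w.py w2.png 76 | head -5
```

```text
[ 416.6 -181. ] [53. 26.] [[395.0, -201.0], [419.0, -210.0], [438.0, -161.0], [414.0, -152.0]] px [276.96774194 320.70967742]
[ 545.3 -326.2] [44.  31.5] [[522.0, -340.0], [551.0, -353.0], [569.0, -313.0], [540.0, -300.0]] px [358.57142857 158.5       ]
[ 747.8 -163.9] [20.6 21.2] [[733.0, -167.0], [751.0, -178.0], [762.0, -161.0], [744.0, -149.0]] px [93.9        28.23333333]
[ 531.37520456 -282.00680239  221.29062307] [-0.22  0.35 -0.05 -0.   -1.17  1.36] 
 [[ 9.109e-01 -4.126e-01 -2.200e-03]
```

```bash
python3 -m jog '[[0.0309,0.0352,0,0,0,0,0],[0,0,0.040,0,0,0,0],[0,0,0.040,0,0,0,0],[0,0,0.040,0,0,0,0],[0,0,0.025,0,0,0,0]]'
python3 -m jog '[[0,0,0,0,0,0,0],[0,0,0,0,0,0,0],[0,0,0,0,0,0,255],[0,0,0,0,0,0,255],[0,0,0,0,0,0,255]]'
python3 -m jog '[[0,0,0,0,0,0,255],[0,0,0,0,0,0,255],[0,0,0,0,0,0,255],[0,0,0,0,0,0,255],[0,0,0,0,0,0,255]]'
```

```text
time_s: 3.32
ee_pos: [544.5, -323.9, 75.9]
tcp_rot: [[0.913, -0.409, -0.003], [-0.409, -0.913, 0.001], [-0.003, -0.0, -1.0]]
contact_force: [0.2, 0.9, -0.1]
opening: 0.999
time_s: 3.95
ee_pos: [545.8, -326.0, 78.3]
tcp_rot: [[0.912, -0.41, 0.001], [-0.41, -0.912, -0.0], [0.001, -0.0, -1.0]]
contact_force: [0.8, -0.9, -0.7]
opening: 0.747
time_s: 4.58
ee_pos: [545.6, -325.9, 77.6]
tcp_rot: [[0.912, -0.41, 0.0], [-0.41, -0.912, -0.0], [0.0, 0.0, -1.0]]
contact_force: [0.1, 0.6, -0.1]
opening: 0.173
```

Opening is 0.17, well below the 0.5 expected for 44 mm. I take a look before doing anything else.

```bash
python3 - <<'E'
from h import *
print(read_state()['opening'],read_state()['contact_force'])
im,d=camera('wrist');save(im,'w3.png');print(read_state()['opening'])
E
```

```text
0.17262239561862505 [ 0.11637574  0.58445481 -0.08078684]
0.12743144661529252
```

View pics/w3.png

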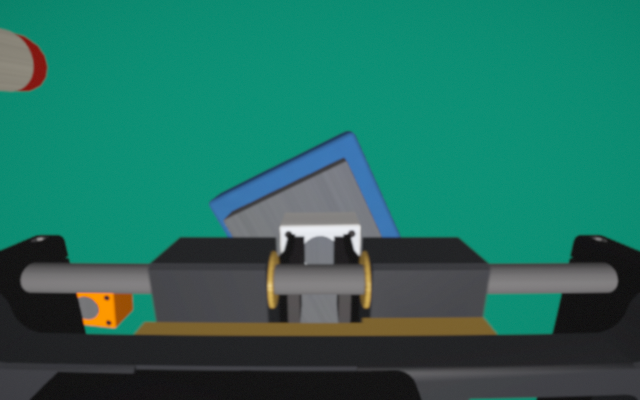

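```bash
python3 - <<'E'
from h import *
RT=pose('wrist');s=read_state();im,d=camera('wrist');np.savez('w4.npz',im=im,d=d)
C=cloud('wrist',d,RT);R=np.array(s['tcp_rot']);T=(C-s['ee_pos'])@R
print(s['ee_pos'],s['opening'])
for v in(205,218,222,232,238,244,250,256,310,318):
    print(v,[ (u,T[v,u].round(0).tolist()) for u in(285,295,318,345,355)])
save(cv2.resize(im[190:330,240:400],None,fx=5,fy=4),'w4.png')
E
```

```text
[ 545.60352472 -325.88836096   77.63428509] 0.12743144661529252
205 [(285, [19.0, -21.0, 28.0]), (295, [19.0, -14.0, 28.0]), (318, [19.0, -0.0, 28.0]), (345, [19.0, 16.0, 29.0]), (355, [19.0, 22.0, 28.0])]
218 [(285, [15.0, -19.0, 15.0]), (295, [15.0, -14.0, 15.0]), (318, [15.0, -0.0, 15.0]), (345, [15.0, 15.0, 14.0]), (355, [15.0, 21.0, 14.0])]
222 [(285, [15.0, -19.0, 8.0]), (295, [15.0, -13.0, 7.0]), (318, [15.0, -0.0, 8.0]), (345, [15.0, 14.0, 7.0]), (355, [16.0, 20.0, 6.0])]
232 [(285, [12.0, -18.0, 1.0]), (295, [11.0, -13.0, 2.0]), (318, [11.0, -0.0, 2.0]), (345, [11.0, 14.0, 2.0]), (355, [11.0, 20.0, 2.0])]
238 [(285, [8.0, -18.0, 2.0]), (295, [11.0, -12.0, -6.0]), (318, [8.0, -0.0, 1.0]), (345, [11.0, 14.0, -5.0]), (355, [38.0, 10.0, -75.0])]
244 [(285, [5.0, -18.0, 2.0]), (295, [11.0, -12.0, -14.0]), (318, [5.0, -0.0, 1.0]), (345, [11.0, 13.0, -15.0]), (355, [36.0, 10.0, -77.0])]
250 [(285, [1.0, -18.0, 1.0]), (295, [11.0, -11.0, -22.0]), (318, [1.0, -0.0, 1.0]), (345, [11.0, 12.0, -21.0]), (355, [35.0, 10.0, -77.0])]
256 [(285, [33.0, -9.0, -78.0]), (295, [9.0, -11.0, -25.0]), (318, [-2.0, -0.0, 1.0]), (345, [11.0, 12.0, -28.0]), (355, [36.0, 10.0, -84.0])]
310 [(285, [14.0, -10.0, -75.0]), (295, [-3.0, -9.0, -49.0]), (318, [-54.0, -1.0, 28.0]), (345, [-1.0, 10.0, -52.0]), (355, [19.0, 10.0, -82.0])]
318 [(285, [12.0, -10.0, -76.0]), (295, [-7.0, -10.0, -48.0]), (318, [-60.0, -1.0, 28.0]), (345, [-4.0, 10.0, -53.0]), (355, [24.0, 9.0, -93.0])]
```

View pics/w4.png

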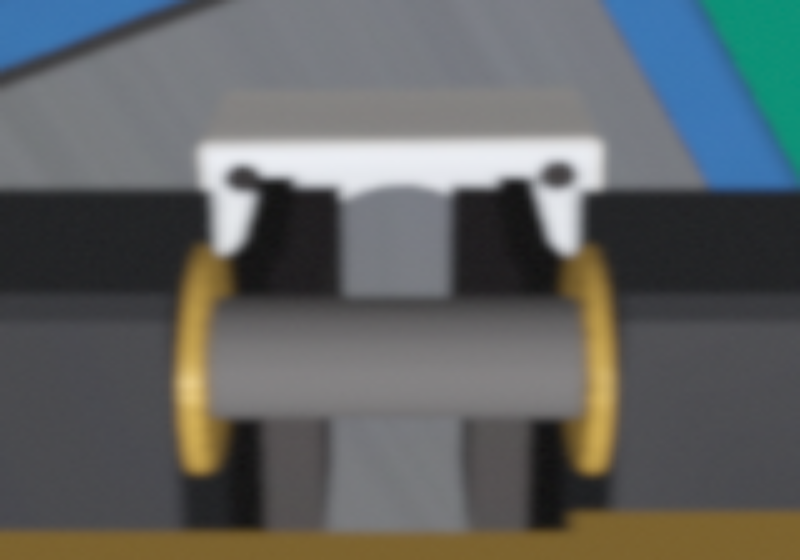

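The fingers seem to have closed across the top of the housing, which is still in place and centred. I open, rise, and measure where the fingertips really are.

```bash
python3 -m jog '[[0,0,0,0,0,0,0],[0,0,0,0,0,0,0],[0,0,0,0,0,0,0],[0,0,0,0,0,0,0],[0,0,0,0,0,0,0]]'
python3 -m jog '[[0,0,0,0,0,0,0],[0,0,0,0,0,0,0],[0,0,0,0,0,0,0],[0,0,0,0,0,0,0],[0,0,0,0,0,0,0]]'
python3 - <<'E'
from h import *
RT=pose('wrist');s=read_state();im,d=camera('wrist')
C=cloud('wrist',d,RT);R=np.array(s['tcp_rot']);T=(C-s['ee_pos'])@R
print(s['ee_pos'],s['opening'],s['contact_force'])
m=(d>0)&(abs(T[...,1])>38)&(abs(T[...,1])<62)&(T[...,0]>-20)&(T[...,0]<14)&(T[...,2]<27)&(T[...,2]>-60)
v,u=np.nonzero(m)
for sgn in(-1,1):
    k=m&(np.sign(T[...,1])==sgn);z=T[k];print(sgn,len(z),z[:,2].max() if len(z) else 0, z[z[:,2].argsort()[-4:]].round(0) if len(z) else 0)
save(im[180:340],'w5.png')
E
```

```text
time_s: 5.3
ee_pos: [545.6, -325.9, 77.7]
tcp_rot: [[0.912, -0.41, 0.0], [-0.41, -0.912, -0.0], [0.0, 0.0, -1.0]]
contact_force: [-0.5, 1.0, 0.1]
opening: 0.563
time_s: 5.92
ee_pos: [545.6, -325.9, 77.7]
tcp_rot: [[0.912, -0.41, 0.0], [-0.41, -0.912, -0.0], [0.0, -0.0, -1.0]]
contact_force: [0.8, 0.5, 0.7]
opening: 0.991
[ 545.61698863 -325.87654567   77.67023548] 0.9906654180602317 [0.84112924 0.48159948 0.72887563]
-1 2106 26.996804572529747 [[ 10. -47.  27.]
 [  6. -40.  27.]
 [ -6. -49.  27.]
 [  0. -46.  27.]]
1 1913 26.978893993483087 [[-11.  41.  27.]
 [-19.  41.  27.]
 [ -9.  38.  27.]
 [-12.  38.  27.]]
```

View pics/w5.png

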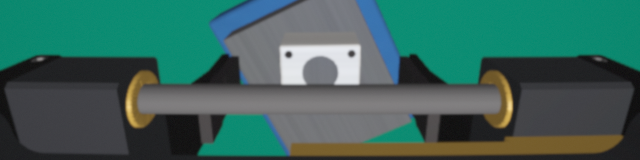

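```bash
python3 - <<'E'
from h import *
RT=pose('wrist');s=read_state();im,d=camera('wrist')
C=cloud('wrist',d,RT);R=np.array(s['tcp_rot']);T=(C-s['ee_pos'])@R
for v in range(234,330,8):
    print(v,[(u,T[v,u].round(0).astype(int).tolist(),int(im[v,u].mean())) for u in(400,408,416,426,436,446)])
E
```

```text
234 [(400, [-18, 65, 79], 89), (408, [-18, 71, 77], 84), (416, [-18, 77, 79], 66), (426, [-18, 85, 78], 89), (436, [-18, 93, 78], 90), (446, [-18, 101, 78], 90)]
242 [(400, [7, 43, -2], 49), (408, [10, 46, -9], 30), (416, [11, 49, -11], 20), (426, [-25, 86, 78], 87), (436, [-25, 94, 77], 89), (446, [-25, 102, 79], 90)]
250 [(400, [71, 0, -162], 39), (408, [9, 43, -17], 27), (416, [9, 47, -18], 31), (426, [11, 50, -22], 22), (436, [-32, 95, 79], 89), (446, [-32, 103, 78], 90)]
258 [(400, [-1, 43, -5], 30), (408, [5, 43, -19], 27), (416, [9, 44, -28], 30), (426, [10, 48, -28], 25), (436, [11, 52, -32], 19), (446, [-38, 103, 77], 91)]
266 [(400, [33, 22, -83], 69), (408, [33, 24, -83], 70), (416, [34, 26, -85], 69), (426, [33, 29, -84], 70), (436, [33, 31, -83], 71), (446, [33, 34, -84], 70)]
274 [(400, [32, 21, -86], 109), (408, [32, 23, -86], 109), (416, [32, 25, -86], 108), (426, [32, 28, -87], 108), (436, [32, 31, -86], 109), (446, [32, 33, -87], 109)]
282 [(400, [71, 0, -162], 126), (408, [30, 23, -87], 126), (416, [30, 25, -88], 126), (426, [30, 28, -87], 126), (436, [30, 30, -87], 126), (446, [30, 33, -87], 126)]
290 [(400, [27, 21, -86], 122), (408, [28, 23, -87], 122), (416, [28, 25, -87], 121), (426, [27, 28, -86], 121), (436, [28, 31, -87], 122), (446, [27, 34, -86], 121)]
298 [(400, [-45, 54, 28], 118), (408, [-46, 60, 29], 119), (416, [-7, 44, -33], 34), (426, [1, 43, -48], 32), (436, [1, 47, -48], 80), (446, [6, 48, -55], 19)]
306 [(400, [-83, 69, 78], 107), (408, [-83, 76, 78], 89), (416, [-84, 83, 79], 73), (426, [-3, 44, -47], 43), (436, [-2, 47, -49], 80), (446, [2, 48, -55], 19)]
314 [(400, [-92, 70, 79], 88), (408, [-91, 76, 78], 89), (416, [-92, 83, 79], 88), (426, [-6, 43, -48], 58), (436, [-5, 47, -49], 76), (446, [0, 48, -56], 19)]
322 [(400, [-99, 70, 78], 99), (408, [-99, 77, 78], 98), (416, [-99, 84, 78], 98), (426, [-9, 44, -49], 81), (436, [-9, 47, -49], 82), (446, [-3, 48, -58], 62)]
```

The fingers end at about tool z ≈ 0, not 22 mm ahead, so the tips were still above the part. I descend 20 mm more, leaving the tips about 8 mm above the steel, and close again.

```bash
python3 -m jog '[[0,0,0.007,0,0,0,0],[0,0,0.007,0,0,0,0],[0,0,0.006,0,0,0,0],[0,0,0,0,0,0,0],[0,0,0,0,0,0,0]]'
python3 -m jog '[[0,0,0,0,0,0,255],[0,0,0,0,0,0,255],[0,0,0,0,0,0,255],[0,0,0,0,0,0,255],[0,0,0,0,0,0,255]]'
python3 -m jog '[[0,0,0,0,0,0,255],[0,0,0,0,0,0,255],[0,0,0,0,0,0,255],[0,0,0,0,0,0,255],[0,0,0,0,0,0,255]]'
```

```text
time_s: 6.65
ee_pos: [545.7, -326.0, 57.7]
tcp_rot: [[0.912, -0.41, 0.0], [-0.41, -0.912, -0.0], [0.0, 0.0, -1.0]]
contact_force: [-0.4, -0.1, 0.3]
opening: 0.995
time_s: 7.28
ee_pos: [545.6, -325.9, 57.7]
tcp_rot: [[0.912, -0.41, -0.0], [-0.41, -0.912, -0.0], [-0.0, 0.0, -1.0]]
contact_force: [-0.6, -1.6, 0.7]
opening: 0.515
time_s: 7.9
ee_pos: [545.6, -325.9, 57.7]
tcp_rot: [[0.912, -0.41, -0.0], [-0.41, -0.912, -0.0], [-0.0, 0.0, -1.0]]
contact_force: [-0.6, 0.0, 0.3]
opening: 0.502
```

Gripped at 43.7 mm. I lift, turn to the tray yaw, and carry it over the middle lane.

```bash
python3 -m jog '[[0,0,-0.015,0,0,0,255],[0,0,-0.030,0,0,0,255],[0,0,-0.035,0,0,0,255],[0,0,-0.035,0,0,0,255],[0,0,-0.035,0,0,0,255]]'
python3 -m jog '[[0,0,-0.010,0,0,-0.133,255],[0,0,0,0,0,-0.133,255],[0,0,0,0,0,-0.133,255],[0,0,0,0,0,-0.133,255],[0,0,0,0,0,-0.133,255]]'
python3 -m jog '[[0.0142,-0.0385,0,0,0,0,255],[0.0142,-0.0385,0,0,0,0,255],[0.0142,-0.0385,0,0,0,0,255],[0.0142,-0.0385,0,0,0,0,255],[0,0,0,0,0,0,255]]'
python3 - <<'E'
from h import *
im,d=camera('wrist');RT=pose('wrist');s=read_state();np.savez('w6.npz',im=im,d=d)
C=cloud('wrist',d,RT);z=C[...,2]
hsv=cv2.cvtColor(im,cv2.COLOR_RGB2HSV)
print(s['ee_pos'],s['opening']);save(im,'w6.png')
E
```

```text
time_s: 8.52
ee_pos: [545.5, -325.8, 209.8]
tcp_rot: [[0.912, -0.41, 0.001], [-0.41, -0.912, -0.0], [0.001, -0.0, -1.0]]
contact_force: [0.8, -0.4, -1.8]
opening: 0.504
time_s: 9.15
ee_pos: [545.6, -325.8, 218.6]
tcp_rot: [[0.97, 0.244, 0.001], [0.244, -0.97, -0.0], [0.001, 0.0, -1.0]]
contact_force: [-0.4, 0.5, -0.9]
opening: 0.504
time_s: 9.78
ee_pos: [564.1, -160.4, 218.8]
tcp_rot: [[0.97, 0.244, 0.001], [0.244, -0.97, 0.0], [0.001, 0.0, -1.0]]
contact_force: [0.5, -0.2, -1.3]
opening: 0.501
[ 564.03453388 -161.66937121  218.64525582] 0.5018705225826892
```

View pics/w6.png

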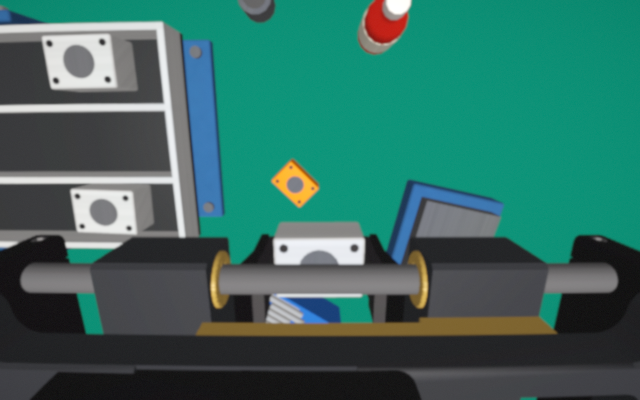

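The view shows the housing in the jaws at (319,245), the lane dividers at rows ~107 and ~180, the end wall at col ~170, and the neighbours at (82,60) and (105,210).

```bash
python3 - <<'E'
from h import *
f=np.load('w6.npz');im=f['im'].astype(int).mean(2);s=read_state();RT=pose('wrist');R=np.array(s['tcp_rot'])
def line(rng,us):
    pts=[]
    for u in us:
        c=im[rng[0]:rng[1],u];k=c>170
        if k.sum()>1: pts.append((u,rng[0]+(np.arange(len(c))[k]).mean()))
    P=onplane('wrist',pts,166,RT)[:,:2];vx,vy,x,y=cv2.fitLine(P.astype(np.float32),cv2.DIST_HUBER,0,.01,.01)[:,0]
    return P,np.array([vx,vy]),np.array([x,y])
P1,v1,c1=line((100,116),range(5,155));P2,v2,c2=line((174,186),list(range(5,60)))
# end wall
pts=[]
for v in range(115,172):
    c=im[v,150:195];k=c>170
    if k.sum()>1: pts.append((150+np.arange(45)[k].mean(),v))
PE=onplane('wrist',pts,166,RT)[:,:2];cE=PE.mean(0)
print(v1,v2,len(P1),len(P2),len(pts))
y=v1*np.sign(v1[1]);x=np.array([y[1],-y[0]]);print('tray y',y,'angle',np.degrees(np.arctan2(y[1],y[0])))
print('div x coords',c1@x,c2@x,'end y',cE@y)
mid=(c1@x+c2@x)/2
ey=cE@y+2+136
spot=x*mid+y*(ey-85);print('spot',spot,'mid',x*mid+y*ey,'tool shift',R.T[:2,:2]@(spot-s['ee_pos'][:2]))
for n,c in(('A',(79,61)),('B',(105,212))):
    p=onplane('wrist',[c],167,RT)[0,:2];print(n,p,p@x-mid,p@y-ey)
print(s['ee_pos'],R.round(4).tolist())
E
```

```text
[ 0.23771244 -0.9713356 ] [ 0.23766612 -0.9713469 ] 150 55 57
tray y [-0.23771244  0.9713356 ] angle 103.751564
div x coords 587.1806 539.2168 end y -193.559738034147
spot [580.46779137  -2.6513273 ] mid [560.26223373  79.91219784] tool shift [  54.45532439 -150.30438382]
A [630.93957435   9.64751596] 51.94866775444143 -85.0514738840157
B [535.47979817 -14.52528912] -46.52098680064171 -85.83940317215706
[ 564.03453388 -161.66937121  218.64525582] [[0.9702, 0.2422, 0.0012], [0.2422, -0.9702, -0.0001], [0.0011, 0.0003, -1.0]]
```

```bash
python3 -m jog '[[0.0136,-0.0376,0,0,0,0,255],[0.0136,-0.0376,0,0,0,0,255],[0.0136,-0.0376,0,0,0,0,255],[0.0137,-0.0377,0,0,0,0,255],[0,0,0,0,0,0,255]]'
python3 -m jog '[[0,0,0,0,0,0,255],[0,0,0,0,0,0,255],[0,0,0,0,0,0,255],[0,0,0,0,0,0,255],[0,0,0,0,0,0,255]]'
```

```text
time_s: 10.45
ee_pos: [581.1, -2.4, 218.0]
tcp_rot: [[0.97, 0.242, 0.001], [0.242, -0.97, 0.0], [0.001, -0.0, -1.0]]
contact_force: [-0.2, -1.0, -0.9]
opening: 0.504
time_s: 11.08
ee_pos: [580.6, -3.8, 217.7]
tcp_rot: [[0.971, 0.239, -0.0], [0.239, -0.971, -0.0], [-0.0, 0.0, -1.0]]
contact_force: [0.1, 0.1, -1.0]
opening: 0.501
```

```bash
python3 - <<'E'
from h import *
im,d=camera('wrist');RT=pose('wrist');s=read_state();np.savez('w7.npz',im=im,d=d);R=np.array(s['tcp_rot'])
print(s['ee_pos'],R.T@(np.array([580.5,-2.7,s['ee_pos'][2]])-s['ee_pos']))
# tool-frame heights across the tray ahead of part: columns through rows
T=(cloud('wrist',d,RT)-s['ee_pos'])@R
for u in(200,235,430):
    k=[v for v in range(0,235) if im[v,u].astype(int).mean()>170]; print(u,[(v,T[v,u].round(1).tolist()) for v in k[::2]])
save(im,'w7.png')
E
```

```text
[580.61854165  -3.71100465 217.66391831] [ 1.27195527e-01 -1.00995239e+00  2.03316446e-05]
200 [(82, [95.9, -84.5, 80.2]), (84, [94.5, -84.6, 80.1]), (86, [93.2, -84.9, 80.8]), (88, [91.8, -84.6, 79.5]), (103, [81.7, -86.8, 83.0]), (105, [80.3, -87.0, 83.4]), (107, [78.9, -87.4, 84.0]), (109, [77.4, -87.3, 83.5]), (111, [76.0, -87.2, 82.9]), (113, [74.1, -76.4, 52.1]), (115, [72.9, -76.1, 51.2]), (117, [71.6, -76.3, 51.3]), (119, [70.3, -85.5, 76.5]), (186, [26.4, -80.4, 50.9]), (188, [24.7, -81.1, 52.5]), (190, [23.3, -81.2, 52.5]), (192, [16.4, -90.5, 76.5])]
235 [(112, [77.3, -92.3, 205.6]), (114, [73.4, -53.6, 51.4]), (116, [72.1, -53.8, 51.9]), (118, [70.9, -54.2, 53.0]), (185, [26.2, -57.7, 55.5]), (187, [25.3, -57.1, 52.9]), (189, [24.3, -56.8, 51.2]), (191, [22.8, -56.9, 51.4])]
430 []
```

View pics/w7.png

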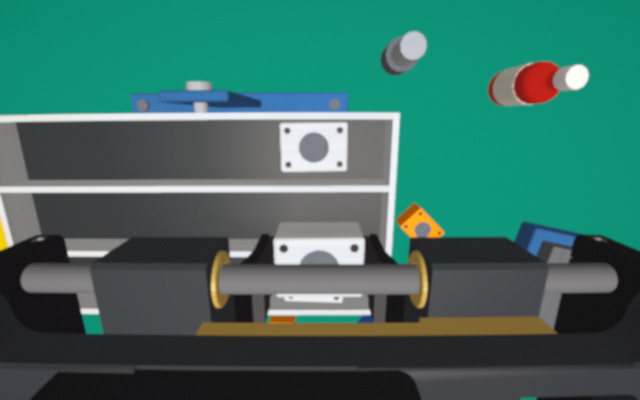

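The neighbours and dividers are where expected (divider at tool x ≈ +24), and the part is centred over the lane level with part A at (314,147). I lower it.

```bash
python3 -m jog '[[0,0,0.020,0,0,0,255],[0,0,0.020,0,0,0,255],[0,0,0.020,0,0,0,255],[0,0,0.004,0,0,0,255],[0,0,0,0,0,0,255]]'
python3 -m jog '[[0,0,0.001,0,0,0,255],[0,0,0.001,0,0,0,255],[0,0,0.001,0,0,0,255],[0,0,0.001,0,0,0,255],[0,0,0,0,0,0,255]]'
```

```text
time_s: 11.75
ee_pos: [581.0, -3.5, 154.0]
tcp_rot: [[0.971, 0.24, 0.0], [0.24, -0.971, -0.0], [0.0, 0.0, -1.0]]
contact_force: [0.3, 0.4, -1.0]
opening: 0.502
time_s: 12.38
ee_pos: [580.5, -3.6, 149.6]
tcp_rot: [[0.971, 0.24, -0.0], [0.24, -0.971, -0.0], [-0.0, 0.0, -1.0]]
contact_force: [0.3, 0.7, -1.3]
opening: 0.504
```

```bash
python3 -m jog '[[0,0,0.0007,0,0,0,255],[0,0,0,0,0,0,80],[0,0,0,0,0,0,80],[0,0,0,0,0,0,80],[0,0,0,0,0,0,80]]'
python3 -m jog '[[0,0,-0.005,0,0,0,80],[0,0,-0.010,0,0,0,80],[0,0,-0.020,0,0,0,80],[0,0,-0.030,0,0,0,255],[0,0,-0.015,0,0,0,255]]'
python3 - <<'E'
from h import *
im,d=camera('wrist');RT=pose('wrist');s=read_state();print(s['ee_pos'],s['opening']);save(im,'w8.png')
R=np.array(s['tcp_rot']);T=(cloud('wrist',d,RT)-s['ee_pos'])@R
print(s['ee_pos'][2]-T[240,318,2])
E
```

```text
time_s: 13.0
ee_pos: [580.7, -3.6, 149.0]
tcp_rot: [[0.971, 0.24, 0.0], [0.24, -0.971, 0.0], [0.0, -0.0, -1.0]]
contact_force: [0.1, 0.2, 0.5]
opening: 0.686
time_s: 13.62
ee_pos: [581.5, -3.5, 231.5]
tcp_rot: [[0.971, 0.24, 0.004], [0.24, -0.971, 0.001], [0.004, 0.0, -1.0]]
contact_force: [-0.0, 0.1, -0.2]
opening: 0.537
[582.17503975  -3.47571438 232.92613812] 0.49722752894992744
154.5161835368433
```

View pics/w8.png

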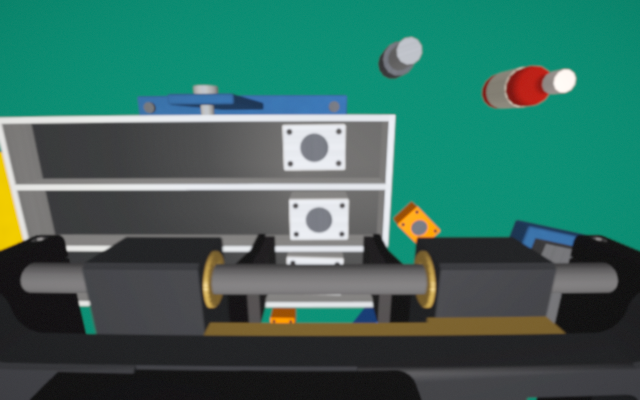

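The last housing stands upright in the middle lane at (319,218), level with its neighbours. Picture count is 10. Before pressing I turn the tool 90°, because the 190 mm wide body would otherwise meet the rising tray, then go above the lip with closed fingers.

```bash
python3 -m jog '[[0,0,0,0,0,0.157,255],[0,0,0,0,0,0.157,255],[0,0,0,0,0,0.157,255],[0,0,0,0,0,0.157,255],[0,0,0,0,0,0.157,255]]'
python3 -m jog '[[0,0,0,0,0,0.157,255],[0,0,0,0,0,0.157,255],[0,0,0,0,0,0.157,255],[0,0,0,0,0,0.157,255],[0,0,0,0,0,0.157,255]]'
python3 -m jog '[[-0.0498,0,0,0,0,0,255],[-0.0498,0,0,0,0,0,255],[-0.0498,0,0,0,0,0,255],[-0.0498,0,0,0,0,0,255],[-0.0498,0,0,0,0,0,255]]'
python3 -m jog '[[0,0,0.01,0,0,0,255],[0,0,0.01,0,0,0,255],[0,0,0.01,0,0,0,255],[0,0,0,0,0,0,255],[0,0,0,0,0,0,255]]'
python3 - <<'E'
from h import *
s=read_state();print(s['ee_pos'],s['q'].round(2),s['opening'],s['contact_force'])
RT=pose('wrist');im,d=camera('wrist');C=cloud('wrist',d,RT);R=np.array(s['tcp_rot']);T=(C-s['ee_pos'])@R
hsv=cv2.cvtColor(im,cv2.COLOR_RGB2HSV);y=cv2.inRange(hsv,(18,150,120),(32,255,255));y[240:]=0
c=max(cv2.findContours(y,0,2)[0],key=cv2.contourArea);print(cv2.boundingRect(c),[T[v,u].round(0).tolist() for u,v in c[::8,0]])
save(im,'w9.png')
E
```

```text
time_s: 14.3
ee_pos: [580.2, -3.6, 228.2]
tcp_rot: [[0.853, -0.521, -0.001], [-0.521, -0.853, 0.0], [-0.001, 0.001, -1.0]]
contact_force: [0.3, -0.2, -0.6]
opening: 0.009
time_s: 14.92
ee_pos: [580.2, -3.6, 228.1]
tcp_rot: [[0.235, -0.972, -0.001], [-0.972, -0.235, -0.0], [-0.0, 0.001, -1.0]]
contact_force: [0.2, 0.3, -0.1]
opening: 0.005
time_s: 15.55
ee_pos: [519.8, 239.5, 228.4]
tcp_rot: [[0.241, -0.971, -0.001], [-0.971, -0.241, -0.0], [0.0, 0.001, -1.0]]
contact_force: [1.0, 0.6, 0.2]
opening: 0.008
time_s: 16.18
ee_pos: [521.1, 237.5, 199.2]
tcp_rot: [[0.24, -0.971, 0.0], [-0.971, -0.24, 0.0], [0.0, -0.0, -1.0]]
contact_force: [-0.9, -0.1, 0.4]
opening: 0.003
[521.13673071 237.50460696 199.15757001] [ 0.71  0.31 -0.16  0.   -1.1  -0.47] 0.002848079228636374 [-0.86673877 -0.06488298  0.42613529]
(240, 203, 158, 37) [[19.0, -49.0, 33.0], [37.0, -22.0, -74.0], [-3.0, -2.0, 34.0], [11.0, 8.0, 0.0]]
```

View pics/w9.png

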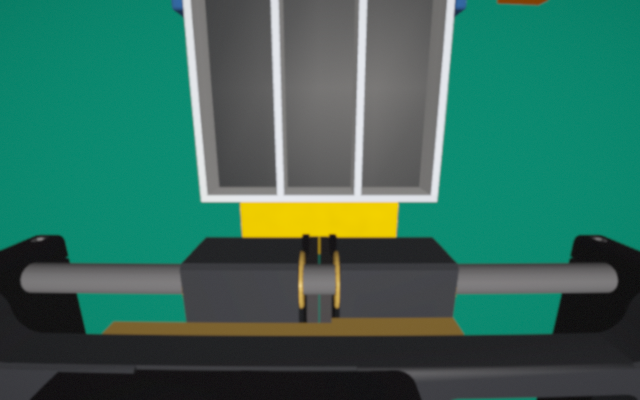

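The fingers are closed and centred over the yellow lip (cols 240–398), with the lip 33 mm below the TCP. I approach and feel for contact.

```bash
python3 -m jog '[[0,0,0.004,0,0,0,255],[0,0,0.004,0,0,0,255],[0,0,0,0,0,0,255],[0,0,0.002,0,0,0,255],[0,0,0,0,0,0,255]]'
python3 -m jog '[[0,0,0.004,0,0,0,255],[0,0,0.004,0,0,0,255],[0,0,0.004,0,0,0,255],[0,0,0.003,0,0,0,255],[0,0,0,0,0,0,255]]'
python3 -m jog '[[0,0,0.002,0,0,0,255],[0,0,0.002,0,0,0,255],[0,0,0.002,0,0,0,255],[0,0,0,0,0,0,255],[0,0,0,0,0,0,255]]'
```

```text
time_s: 16.85
ee_pos: [520.6, 238.1, 188.8]
tcp_rot: [[0.241, -0.971, -0.0], [-0.971, -0.241, -0.0], [0.0, 0.0, -1.0]]
contact_force: [0.0, 0.2, 0.4]
opening: 0.003
time_s: 17.48
ee_pos: [520.6, 238.0, 173.6]
tcp_rot: [[0.241, -0.971, -0.001], [-0.971, -0.241, -0.0], [0.0, 0.001, -1.0]]
contact_force: [0.2, -0.5, 0.0]
opening: 0.004
time_s: 18.1
ee_pos: [520.8, 238.1, 168.0]
tcp_rot: [[0.241, -0.971, 0.0], [-0.971, -0.241, 0.0], [0.0, -0.0, -1.0]]
contact_force: [-0.1, -1.0, 0.3]
opening: 0.006
```

```bash
python3 -m jog '[[0,0,0.002,0,0,0,255],[0,0,0.002,0,0,0,255],[0,0,0.002,0,0,0,255],[0,0,0.002,0,0,0,255],[0,0,0,0,0,0,255]]'
python3 -m jog '[[0,0,0.0025,0,0,0,255],[0,0,0.0025,0,0,0,255],[0,0,0.0025,0,0,0,255],[0,0,0.0025,0,0,0,255],[0,0,0.0025,0,0,0,255]]'
```

```text
time_s: 18.73
ee_pos: [520.8, 239.3, 161.4]
tcp_rot: [[0.241, -0.97, 0.001], [-0.97, -0.241, 0.002], [-0.002, -0.002, -1.0]]
contact_force: [-4.2, 2.6, 6.6]
opening: 0.008
time_s: 19.35
ee_pos: [521.2, 240.3, 149.3]
tcp_rot: [[0.242, -0.97, 0.003], [-0.97, -0.242, 0.004], [-0.003, -0.004, -1.0]]
contact_force: [-4.6, 4.6, 6.9]
opening: 0.006
```

Contact at z≈166 with about 7 N. I continue down in steps, watching the force.

```bash
python3 -m jog '[[-0.001,0,0.0025,0,0,0,255],[0,0,0.0025,0,0,0,255],[0,0,0.0025,0,0,0,255],[0,0,0.0025,0,0,0,255],[0,0,0.0025,0,0,0,255]]'
python3 -m jog '[[0,0,0.0025,0,0,0,255],[0,0,0.0025,0,0,0,255],[0,0,0.0025,0,0,0,255],[0,0,0.0025,0,0,0,255],[0,0,0.0025,0,0,0,255]]'
python3 -m jog '[[0,0,0.0025,0,0,0,255],[0,0,0.0025,0,0,0,255],[0,0,0.0025,0,0,0,255],[0,0,0.0025,0,0,0,255],[0,0,0.0025,0,0,0,255]]'
```

```text
time_s: 19.98
ee_pos: [521.0, 241.4, 136.8]
tcp_rot: [[0.241, -0.97, 0.003], [-0.97, -0.241, 0.004], [-0.003, -0.004, -1.0]]
contact_force: [-4.4, 4.6, 5.9]
opening: 0.004
time_s: 20.6
ee_pos: [521.0, 241.4, 124.2]
tcp_rot: [[0.242, -0.97, 0.003], [-0.97, -0.242, 0.004], [-0.003, -0.004, -1.0]]
contact_force: [-4.1, 4.9, 7.4]
opening: 0.008
time_s: 21.22
ee_pos: [521.2, 240.5, 111.7]
tcp_rot: [[0.241, -0.97, 0.003], [-0.97, -0.241, 0.003], [-0.002, -0.003, -1.0]]
contact_force: [-2.4, 2.6, 7.0]
opening: 0.006
```

```bash
python3 -m jog '[[0,0,0.0015,0,0,0,255],[0,0,0.0015,0,0,0,255],[0,0,0.0015,0,0,0,255],[0,0,0.0015,0,0,0,255],[0,0,0,0,0,0,255]]'
python3 -m jog '[[0,0,0.0015,0,0,0,255],[0,0,0.0015,0,0,0,255],[0,0,0.0015,0,0,0,255],[0,0,0.0015,0,0,0,255],[0,0,0,0,0,0,255]]'
```

```text
time_s: 21.85
ee_pos: [521.3, 239.7, 104.9]
tcp_rot: [[0.241, -0.97, 0.002], [-0.97, -0.241, 0.001], [-0.001, -0.003, -1.0]]
contact_force: [0.1, 0.5, 4.5]
opening: 0.005
time_s: 22.48
ee_pos: [520.7, 239.2, 97.9]
tcp_rot: [[0.241, -0.971, 0.0], [-0.971, -0.241, 0.0], [-0.0, -0.0, -1.0]]
contact_force: [2.4, 1.3, 5.2]
opening: 0.006
```

```bash
python3 -m jog '[[0,0,0.001,0,0,0,255],[0,0,0.001,0,0,0,255],[0,0,0.001,0,0,0,255],[0,0,0.001,0,0,0,255],[0,0,0,0,0,0,255]]'
```

```text
time_s: 23.1
ee_pos: [520.3, 239.0, 93.8]
tcp_rot: [[0.241, -0.971, -0.0], [-0.971, -0.241, -0.0], [0.0, 0.0, -1.0]]
contact_force: [0.2, 0.6, 4.7]
opening: 0.003
```

```bash
python3 -m jog '[[0,0,0.001,0,0,0,255],[0,0,0.001,0,0,0,255],[0,0,0.001,0,0,0,255],[0,0,0.001,0,0,0,255],[0,0,0,0,0,0,255]]'
```

```text
time_s: 23.72
ee_pos: [520.3, 238.8, 90.1]
tcp_rot: [[0.241, -0.971, -0.0], [-0.971, -0.241, -0.001], [0.0, 0.001, -1.0]]
contact_force: [-0.6, -0.5, 5.9]
opening: 0.008
```

```bash
python3 -m jog '[[0,0,0.001,0,0,0,255],[0,0,0.001,0,0,0,255],[0,0,0.001,0,0,0,255],[0,0,0.001,0,0,0,255],[0,0,0,0,0,0,255]]'
```

```text
time_s: 24.35
ee_pos: [520.5, 238.6, 87.7]
tcp_rot: [[0.241, -0.97, 0.0], [-0.97, -0.241, -0.001], [0.001, -0.0, -1.0]]
contact_force: [-2.4, -1.3, 13.8]
opening: 0.005
```

The force rose from ~5 to 13.8 N, so the buffer is met with about 8–9 N on it. I hold and check the housings with the top camera, numerically.

```bash
python3 -m jog '[[0,0,0,0,0,0,255],[0,0,0,0,0,0,255],[0,0,0,0,0,0,255],[0,0,0,0,0,0,255],[0,0,0,0,0,0,255]]'
cat > t.py <<'E'
from h import *
im,d=camera('top');C=cloud('top',d);y=np.array([-.2377,.9713]);x=np.array([y[1],-y[0]]);mid=np.array([560.3,79.9])
hsv=cv2.cvtColor(im,cv2.COLOR_RGB2HSV)
m=((hsv[...,1]<50)&(hsv[...,2]>130)).astype(np.uint8)*255
L=np.stack([(C[...,:2]-mid)@x,(C[...,:2]-mid)@y],-1)
X,Y=L[...,0],L[...,1]
for lane in(-48,0,48):
    k=(abs(X-lane)<14)&(abs(Y)<130)&(m>0)&(d>0)
    print(lane,k.sum(),'y med/min/max',np.percentile(Y[k],[50,5,95]).round(0) if k.sum() else '', 'z',np.median(C[k][:,2]).round(0) if k.sum() else '')
k=(abs(X)<70)&(abs(Y)<130)&(d>0)&(m==0)&(C[...,2]>60)
A=np.c_[X[k],Y[k],np.ones(k.sum())];print('floor fit slope',np.linalg.lstsq(A,C[k][:,2],rcond=None)[0])
save(cv2.resize(im[90:260,120:360],None,fx=2.5,fy=2.5),'t%d.png'%int(read_state()['time_s']*10));print(read_state()['contact_force'],read_state()['ee_pos'])
E
python3 t.py
```

```text
time_s: 24.98
ee_pos: [520.5, 238.6, 87.7]
tcp_rot: [[0.241, -0.97, 0.0], [-0.97, -0.241, -0.001], [0.001, -0.0, -1.0]]
contact_force: [-2.5, -1.9, 13.7]
opening: 0.005
-48 355 y med/min/max [  94. -112.  127.] z 116.0
0 365 y med/min/max [  96. -112.  126.] z 116.0
48 373 y med/min/max [  94. -112.  127.] z 116.0
floor fit slope [-3.33612953e-02  4.80319044e-01  1.80614444e+02]
[-1.83416975 -2.19071177 14.20937161] [520.55006904 238.64084158  87.664914  ]
```

All three housings read the same position at the lip end. Force is steady at 14 N. After one more hold I ease up.

```bash
python3 -m jog '[[0,0,0,0,0,0,255],[0,0,0,0,0,0,255],[0,0,0,0,0,0,255],[0,0,0,0,0,0,255],[0,0,0,0,0,0,255]]'
python3 - <<'E'
exec(open('t.py').read().split('k=(abs(X)<70)')[0])
for lane in(-48,0,48):
    k=(abs(X-lane)<14)&(abs(Y)<128)&(m>0)&(d>0);print(lane,np.histogram(Y[k],np.arange(-130,131,20))[0])
E
python3 -m jog '[[0,0,-0.001,0,0,0,255],[0,0,-0.0015,0,0,0,255],[0,0,-0.002,0,0,0,255],[0,0,-0.002,0,0,0,255],[0,0,-0.002,0,0,0,255]]'
```

```text
time_s: 25.65
ee_pos: [520.5, 238.6, 87.7]
tcp_rot: [[0.241, -0.97, 0.0], [-0.97, -0.241, -0.001], [0.001, -0.0, -1.0]]
contact_force: [-1.5, -1.9, 13.8]
opening: 0.004
-48 352 y med/min/max [  95. -112.  127.] z 115.0
0 363 y med/min/max [  95. -112.  126.] z 116.0
48 379 y med/min/max [  95. -112.  128.] z 116.0
-48 [ 36  94   0   0   0   0   0   0   0   0   8 138  65]
0 [ 33  95   0   0   0   0   0   0   0   0   3 156  67]
48 [ 33  95   0   0   0   0   0   0   0   0  13 159  62]
time_s: 26.32
ee_pos: [520.2, 239.7, 94.3]
tcp_rot: [[0.24, -0.971, -0.0], [-0.971, -0.24, 0.001], [-0.001, -0.0, -1.0]]
contact_force: [-2.2, 3.7, 4.0]
opening: 0.001
```

```bash
python3 -m jog '[[0,0,-0.002,0,0,0,255],[0,0,-0.002,0,0,0,255],[0,0,-0.002,0,0,0,255],[0,0,-0.002,0,0,0,255],[0,0,-0.002,0,0,0,255]]'
python3 -m jog '[[0,0,-0.0025,0,0,0,255],[0,0,-0.0025,0,0,0,255],[0,0,-0.0025,0,0,0,255],[0,0,-0.0025,0,0,0,255],[0,0,-0.0025,0,0,0,255]]'
python3 -m jog '[[0,0,-0.0025,0,0,0,255],[0,0,-0.0025,0,0,0,255],[0,0,-0.0025,0,0,0,255],[0,0,-0.0025,0,0,0,255],[0,0,-0.0025,0,0,0,255]]'
python3 -m jog '[[0,0,-0.0025,0,0,0,255],[0,0,-0.0025,0,0,0,255],[0,0,-0.0025,0,0,0,255],[0,0,-0.0025,0,0,0,255],[0,0,-0.0025,0,0,0,255]]'
```

```text
time_s: 26.95
ee_pos: [520.3, 240.1, 104.3]
tcp_rot: [[0.241, -0.971, 0.0], [-0.971, -0.241, 0.001], [-0.001, -0.0, -1.0]]
contact_force: [-1.5, 5.2, 3.7]
opening: 0.004
time_s: 27.58
ee_pos: [520.5, 239.1, 117.1]
tcp_rot: [[0.241, -0.971, 0.0], [-0.971, -0.241, 0.0], [-0.0, -0.0, -1.0]]
contact_force: [-1.2, 4.1, 3.6]
opening: 0.01
time_s: 28.2
ee_pos: [520.5, 239.0, 129.6]
tcp_rot: [[0.241, -0.971, 0.0], [-0.971, -0.241, -0.0], [0.0, -0.0, -1.0]]
contact_force: [-0.3, 3.8, 3.3]
opening: 0.004
time_s: 28.82
ee_pos: [520.5, 238.7, 142.1]
tcp_rot: [[0.241, -0.971, -0.0], [-0.971, -0.241, -0.001], [0.001, 0.0, -1.0]]
contact_force: [0.4, 2.6, 3.3]
opening: 0.005
```

```bash
python3 -m jog '[[0,0,-0.002,0,0,0,255],[0,0,-0.002,0,0,0,255],[0,0,-0.002,0,0,0,255],[0,0,-0.002,0,0,0,255],[0,0,-0.002,0,0,0,255]]'
python3 -m jog '[[0,0,-0.002,0,0,0,255],[0,0,-0.0015,0,0,0,255],[0,0,-0.0015,0,0,0,255],[0,0,-0.0015,0,0,0,255],[0,0,-0.001,0,0,0,255]]'
python3 -m jog '[[0,0,-0.001,0,0,0,255],[0,0,-0.001,0,0,0,255],[0,0,-0.001,0,0,0,255],[0,0,-0.001,0,0,0,255],[0,0,-0.001,0,0,0,255]]'
python3 -m jog '[[0,0,-0.001,0,0,0,255],[0,0,-0.001,0,0,0,255],[0,0,-0.001,0,0,0,255],[0,0,-0.001,0,0,0,255],[0,0,-0.001,0,0,0,255]]'
```

```text
time_s: 29.45
ee_pos: [520.1, 238.5, 151.8]
tcp_rot: [[0.24, -0.971, -0.001], [-0.971, -0.24, -0.001], [0.001, 0.001, -1.0]]
contact_force: [-0.0, -0.8, 2.0]
opening: 0.005
time_s: 30.08
ee_pos: [520.3, 239.0, 159.5]
tcp_rot: [[0.241, -0.971, -0.0], [-0.971, -0.241, -0.0], [0.0, 0.0, -1.0]]
contact_force: [0.3, -1.9, 2.3]
opening: 0.008
time_s: 30.7
ee_pos: [520.6, 239.1, 164.6]
tcp_rot: [[0.241, -0.971, 0.0], [-0.971, -0.241, 0.0], [-0.0, -0.0, -1.0]]
contact_force: [0.5, -1.3, 2.3]
opening: 0.003
time_s: 31.32
ee_pos: [520.3, 239.2, 169.3]
tcp_rot: [[0.241, -0.971, -0.0], [-0.971, -0.241, 0.0], [-0.0, 0.0, -1.0]]
contact_force: [0.4, 0.4, 0.6]
opening: 0.004
```

Contact was lost at level. I retreat upward and check with the last picture.

```bash
python3 -m jog '[[0,0,-0.005,0,0,0,255],[0,0,-0.015,0,0,0,255],[0,0,-0.020,0,0,0,255],[0,0,-0.025,0,0,0,255],[0,0,-0.020,0,0,0,255]]'
python3 -m jog '[[-0.02,0,-0.02,0,0,0,255],[-0.02,0,-0.01,0,0,0,255],[-0.02,0,0,0,0,0,255],[0,0,0,0,0,0,255],[0,0,0,0,0,0,255]]'
python3 t.py; mv pics/t3*.png pics/end.png; ls pics
```

```text
time_s: 31.95
ee_pos: [520.9, 239.3, 256.9]
tcp_rot: [[0.241, -0.971, 0.002], [-0.971, -0.241, 0.001], [-0.001, -0.002, -1.0]]
contact_force: [-1.1, 0.2, 0.3]
opening: 0.005
time_s: 32.58
ee_pos: [505.6, 297.3, 283.4]
tcp_rot: [[0.241, -0.971, -0.002], [-0.971, -0.241, -0.001], [0.001, 0.002, -1.0]]
contact_force: [-0.2, 1.2, -0.6]
opening: 0.006
-48 217 y med/min/max [108.  94. 129.] z 167.0
0 221 y med/min/max [108.  95. 128.] z 168.0
48 227 y med/min/max [108.  94. 129.] z 168.0
floor fit slope [6.98929381e-03 2.35051220e-02 1.43092078e+02]
[-0.113634    0.1678276  -1.01626445] [505.76100523 297.01999776 283.63612356]
crop1.png
end.png
scene0.png
t250.png
top0.png
w1.png
w2.png
w3.png
w4.png
w5.png
w6.png
w7.png
w8.png
w9.png
```

View pics/end.png

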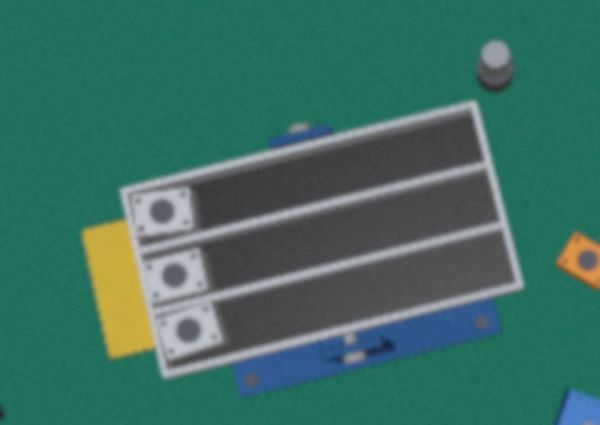

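The picture shows the tray level, with all three housings upright at the lip end at (163,210), (175,275) and (189,330). The gauge and the nearer orange decoy are in view and undisturbed, and the robot is clear. I hand in.

```bash
python3 -c "
from bench import *
print(finish_job())"
```

```text
the job is handed in; nothing more can be done
None
```

The job is done and handed in at about 33 s of the 72 s allowed; `finish_job()` reports no verdict.

- **Loading:** I gripped the last housing from the assembly block and set it upright in the middle lane, level with the other two. The tool was then turned 90° so its body would clear the rising tray.
- **Pressing:** I pressed the lip down with closed fingers. The force ran at about 4.5–7.5 N, then rose to about 14 N at the buffer, which puts roughly 8–9 N on the buffer. I held it there until all three housings read the same position at the lip end.
- **Returning:** I eased the tray back to level at 20 mm/s or less, staying in contact until it was level, then backed the arm away.

**Last checks:** The tray is level: housing tops are at about 167–168 mm and the fitted floor slope is about 0.02. All three housings are upright at the lip end at about +108 mm by the mask median. The gauge and the nearer orange decoy looked undisturbed in that last view; the bottle, the block and most of the bin lay outside it and were not re-checked.

**What disagreed:**
- **Fingertip length:** The first grasp closed on air above the housing without moving it. The images showed the fingertips ending near the TCP rather than 22 mm ahead of it, so I went 20 mm lower and the second grasp held.
- **Sideways force:** There was up to about 6.5 N of sideways force from lip friction during the press.

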